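Open the microscope accessory case and lock its lid stay

TASK

Open the microscope accessory case: raise its lid by the carrying handle until the folding stay at the case's right-hand end is nearly straight, then push the stay's knuckle down past straight to its stop, so that the stay is locked and the lid stays up by itself. Leave everything else on the bench where it stands.

Things in the scene. Friction and masses are not known exactly. Their poses are not given: they have to be found in the camera images.
- case: Grey case with aluminium edges, fixed to the bench: base 220 deep (its x) x 320 wide (its y) x 90 mm high, lid 18 mm more. Origin: centre of its underside. It stands turned, its front partly to the robot's right. x points from its front (latches, already undone) to the hinged back, y to its left. Lid and stay move in its x-z plane. Inside, foam with accessories, none higher than 80 mm.
- lid (a joint): Angle of the lid about the back hinge, rad: 0 shut, grows as it rises; 1.375 (79 deg) is the most that the stay allows, 1.36 with the stay locked. It weighs 0.5 to 0.7 kg and the hinge is free: let go below about 1.1 it falls shut; from 1.2 up the stiff knuckle just carries it, unlocked, while the hand moves over.
- stay (a joint): Unfolding angle of the stay at its knuckle, rad: 0 folded (lid shut), 2.99 both bars in line (dead centre), 3.23 its stop, 0.24 past dead centre: locked. 2.4 with the lid at 1.3. Past dead centre the lid's weight holds it on the stop. A push of 5 to 12 N on the knuckle takes it over, also lifting the lid the last bit.
- handle (a point): Middle of the grip of the black carrying handle on the lid top: round bar, 14 mm thick, along the case's y, 96 mm free between its two posts, 42 mm above the lid top (axis to face). It lies 190 mm in front of the hinge line and 60 mm above it when shut, 30 mm behind the lid's front edge. It turns with the lid, and can turn between the fingers.
- lid_hinge (a point): Middle of the hinge line: along the case's y at its back edge, 90 mm above the bench, 110 mm behind the case's origin. Site axes: lid's own.
- knuckle (a point): Centre of the stay's knuckle: steel barrel, 22 mm thick, 26 mm long along the case's y, 135 mm right (-y) of mid-case, 20 mm in from the right wall. Joins a 50 mm bar (pivot on the right wall, 155 mm in front of and 13 mm below the hinge line) and a 122 mm bar to the lid. Hidden when shut. On its stop it is 109 mm in front of and 8 mm above the hinge line, having come about 9 mm past dead centre, down and back at 56 deg.
- tube_rack: Loose bystander: flat grey-blue microtube rack, 100 x 200 x 53 mm, beside the case's right side. Origin: centre of its underside.
- slide_box: Loose bystander: small closed slide box, grey with a white lid, 97 x 87 x 38 mm, beside the case's left side. Origin: centre of its underside.
- petri_dishes: Loose bystander: stack of three clear and white petri dishes, 91 mm across, 45 mm high, beside the case's left side. Origin: centre of its underside.
- eyepiece: Loose bystander: black microscope eyepiece standing upright, 37 mm across, 68 mm high, near the case's front. Origin: centre of its underside.
- reagent_jar: Loose bystander: amber jar with a white cap, 70 mm across, 100 mm high, far to the right. Origin: centre of its underside.
- wash_bottle: Loose bystander: white wash bottle with a bent spout, 74 mm across, 215 mm high, to the right, nearer the robot. Origin: centre of its underside.
- marker: Loose bystander: marker pen lying on the bench, 130 mm long, to the left, nearer the robot. Origin: underside, near mid-length.

How it is judged (in metres and radians):
At the end, for the whole second after the job is handed in: The lid stands up at rest, at more than 1.31 rad (75 deg), held by its own stay alone, and the stay is locked: its knuckle is past dead centre and down near its stop (joint stay above 3.10 rad, where 2.99 is straight and 3.23 the stop) (value of joint lid above 1.31 rad and value of joint stay above 3.1 rad and velocity of joint lid between -0.05 and 0.05 rad/s); the robot touches nothing.
It fails at once if a bystander on the bench was pushed more than 30 mm from its place (distance of any of tube_rack, slide_box, petri_dishes, eyepiece, reagent_jar, wash_bottle, marker from where it was at the start of the episode above 0.03 m).
It also fails if it takes over 48 s, if anything falls off the work surface, if the arm or the gripper's body presses on something with over 40 N, if the wrist force passes 120 N, or if a joint passes its speed limit or range.

ROBOT

A 7-joint arm with a two-finger parallel gripper is mounted at the origin on the work surface. World frame = base frame: x ahead of the robot, y to its left, z up, the work surface at z = 0. Lengths are in mm, angles in rad, forces in N, time in s.
With the tool pointing down it reaches from about 350 to 900 mm from the base axis. Payload 19.9 kg.
Tool frame: the origin (TCP) lies on the centre line of the jaws, within the pads' length; the fingertips stand 19 mm ahead of it and the grasp point (between the pads) is the TCP; z points along the fingers, x is the direction in which the jaws open and shut, and the axes are right-handed (so a half turn about z gives the same grasp; the last joint's range is limited). The gripper opens to 85 mm and grips with 20 to 120 N. Pads are 22 mm wide; open, the fingers measure 114 mm over their backs; the gripper's body (76 mm by 85 mm) begins 54 mm behind the grasp point. The pads swing forward as they close: fully open they stand 13 mm farther back than shut.
Start: joints at [-1.292, 0.417, -0.01, 1.614, 0.005, 1.111, -0.053], TCP at [196.474, 593.297, 250.26] pointing down, gripper open.
Joint ranges: [-2.81, 2.81], [-0.39, 2.02], [-1.27, 1.25], [0.06, 2.57], [-1.19, 4.33], [0.19, 2], [-2.82, 2.82]. Speed limits (rad/s): [1.89, 1.89, 2.39, 2.39, 3.01, 3.01, 3.01].

INTERFACE

Orientations are given as [roll, pitch, yaw] about the fixed x, y, z axes, in that order (R = Rz(yaw) Ry(pitch) Rx(roll)).
In Python, from bench import manip, eyes gives the robot as it stands. The module is installed in compiled form; this text tells all that it offers.
- The arm moves only by the tool step_arm, never from a script. Its argument "deltas" is one flat list of numbers, 5 for each row, row after row: the shift along the tool's x, y, z as a fraction of full scale, then the turn about the tool's z as a fraction of full scale, then the closure, from -1 (fully open) to 1 (shut). A call has 1 to 12 rows; each row shifts and turns the commanded pose from where the row before left it, along the tool's axes as they then stand; what a row does not reach is not made up. Full scale, the value 1, is 0.04 m for a shift and 0.15 rad for a turn. A row lasts 1/8 s, in which the tool goes at most 62.5 mm and 10.7 degrees, less where a joint would pass 70% of its speed; a pose out of reach is approached as far as the arm can. A call with a number of a shift or a turn outside -1 to 1 is refused whole. A call with a gripper value outside its range is refused whole. The fingers move at their own pace and stop on an object; the grip force is fixed at half the most. Time passes only in rows, so rows that do not move let the fingers close. It gives the time, the measured TCP pose, the force and the opening at its end, in the units of the state.
- manip.read_state(): the state, without advancing time (a new reading comes with each control period).
- eyes.get_image(name): name is "scene" or "top"; returns the picture (400x640x3 uint8, blue, green, red); there is no depth.
- eyes.camera_info(name): a dict with "fx", "fy", "cx", "cy" (pixels), "distortion" ([k1, k2, p1, p2, k3] as OpenCV has them; the pictures are not rectified), "eye" and "orientation" of the camera in the world. Camera axes: x right, y up, looking along -z (the intrinsics and any distortion apply to the point x, -y, -z); pixel columns grow to the right and rows downward; lengths in mm; the calibration is good to about 2 mm. A picture is of the moment at which its call begins. camera_info takes no time and is no camera call.
- manip.sign_off(): hands the job in, once; it reports no verdict.
The state is a dict: "time_s": time; "qpos": joint angles; "joint_velocities": joint speeds; "tau": joint torques, N m; "tool_pos": TCP position; "eef_rot": TCP orientation; "wrist_force": force on the tool from outside, world axes, zero at the start; "moment": the same for the moment, N m; "grip_width": finger opening in mm.
Only numpy, scipy, OpenCV 4.12 (cv2) and the standard library are available. Lean on these libraries where they do the work, as an engineer would, in place of code of your own. Each camera call takes 0.05 s, during which the arm holds its last target.

## Working session

There is one attempt and no reset: what is moved stays moved. The work goes in short steps, Python scripts to look and compute and a tool call to move; the robot and the scene stay as the last step left them, time stands still between calls to the robot, and variables do not carry over. Pictures are saved under pics/ and viewed, and the job is handed in when it is done.

Besides the shell and the picture viewer there is one more tool, called after "Emit:" by a JSON object that holds its "op" and its "data". step_arm: Moves the arm, as the interface text tells. Shift numbers are shares of 0.04 m and turn numbers shares of 0.15 rad, none past 1 either way. Its arguments: {"type":"object","properties":{"deltas":{"type":"array"}},"required":["deltas"]}

```bash
mkdir -p pics
python3 - <<'E'
from bench import manip, eyes
import cv2
print(manip.read_state())
for n in("scene","top"):
    print(n,eyes.camera_info(n)); cv2.imwrite(f"pics/{n}0.png",eyes.get_image(n))
E
```

```text
{'time_s': 0.0, 'qpos': array([-1.29251729,  0.41794619, -0.01031084,  1.61420526,  0.00471741,
        1.11070394, -0.05300841]), 'joint_velocities': array([-0.00191018,  0.00049044, -0.00105792,  0.00078736,  0.00029618,
        0.00126127, -0.00012319]), 'tau': array([-4.23029032e-04, -8.64417171e+01,  6.78749699e-01, -4.34902954e+01,
        1.89946184e-02,  7.16927316e-03,  3.79063010e-06]), 'tool_pos': array([196.37505514, 592.98906367, 249.66450308]), 'eef_rot': array([3.14148778e+00, 1.23484568e-03, 1.25103210e+00]), 'wrist_force': array([-0.2911785 ,  0.79986006, -0.61139761]), 'moment': array([0.04175764, 0.02275205, 0.00345567]), 'grip_width': 85.46939610062319}
scene {'fx': 387.80024816870525, 'fy': 387.80024816870525, 'cx': 317.95107094558404, 'cy': 197.05864387053614, 'distortion': array([-0.01401991,  0.        ,  0.        ,  0.        ,  0.        ]), 'eye': array([1241.6384954 , -779.31304266,  784.24148184]), 'orientation': array([1.008403  , 0.00125203, 0.77904076])}
top {'fx': 408.5206206010392, 'fy': 408.5206206010392, 'cx': 317.7900382875802, 'cy': 202.3493968165831, 'distortion': array([-0.00996367,  0.        ,  0.        ,  0.        ,  0.        ]), 'eye': array([ 422.16444109,  -50.81877513, 1101.89349025]), 'orientation': array([ 0.09869544,  0.01343577, -1.56579452])}
```

View pics/scene0.png

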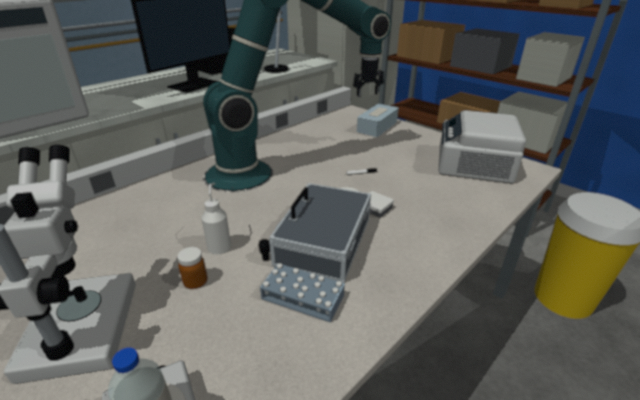

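View pics/top0.png

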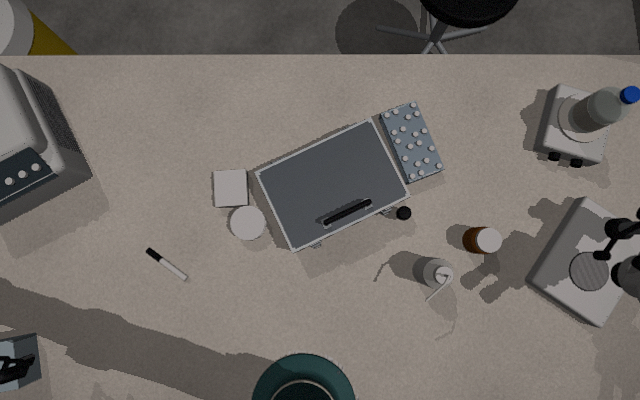

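```bash
cat > h.py <<'E'
from bench import manip, eyes
import cv2, numpy as np
from scipy.spatial.transform import Rotation as R
from scipy.optimize import brentq, fsolve
def ray(n,uv):
    c=eyes.camera_info(n); K=np.array([[c['fx'],0,c['cx']],[0,c['fy'],c['cy']],[0,0,1]])
    p=cv2.undistortPoints(np.array([[uv]],float),K,c['distortion'])[0,0]
    d=R.from_euler('xyz',c['orientation']).as_matrix()@np.array([p[0],-p[1],-1])
    return c['eye'],d
def onz(n,uv,z):
    e,d=ray(n,uv); return e+d*(z-e[2])/d[2]
def proj(n,P):
    c=eyes.camera_info(n); K=np.array([[c['fx'],0,c['cx']],[0,c['fy'],c['cy']],[0,0,1]])
    q=R.from_euler('xyz',c['orientation']).as_matrix().T@(np.asarray(P,float)-c['eye']); q=q*[1,-1,-1]
    return cv2.projectPoints(q[None,None],np.zeros(3),np.zeros(3),K,c['distortion'])[0].ravel()
E
python3 - <<'E'
from h import *
im=cv2.imread('pics/top0.png')
g=im.astype(int)
# lid dark top panel
hsv=cv2.cvtColor(im,cv2.COLOR_BGR2HSV)
print(im[180,330],im[211,347],im[160,310],im[146,313])
m=(np.abs(g-g[180,330]).max(2)<14).astype(np.uint8)
n,l,s,c=cv2.connectedComponentsWithStats(m); i=l[180,330]; cs,_=cv2.findContours((l==i).astype(np.uint8),0,1)
r=cv2.minAreaRect(max(cs,key=cv2.contourArea)); b=cv2.boxPoints(r); print(r,b)
B=np.array([onz('top',p,108) for p in b]);print(B, [np.linalg.norm(B[k]-B[k-1]) for k in range(4)])
k=(im.max(2)<28).astype(np.uint8); n,l,s,c=cv2.connectedComponentsWithStats(k)
for i in range(1,n):
    if s[i,4]>60 and s[i,0]>300 and s[i,0]<420: 
        cc,_=cv2.findContours((l==i).astype(np.uint8),0,1); print(s[i],c[i],cv2.minAreaRect(cc[0]),onz('top',c[i],150))
cv2.imwrite('pics/c0.png',cv2.resize(im[90:290,200:470],None,fx=2.9,fy=2.9,interpolation=cv2.INTER_CUBIC))
s=cv2.imread('pics/scene0.png');cv2.imwrite('pics/s0.png',cv2.resize(s[170:330,230:410],None,fx=3.6,fy=3.6,interpolation=cv2.INTER_CUBIC))
E
```

```text
[80 76 73] [ 9  7 14] [79 73 72] [150 151 152]
((332.1208190917969, 184.01760864257812), (84.14028930664062, 125.66846466064453), 64.59228515625) [[257.3136  172.97604]
 [370.8271  119.05714]
 [406.92804 195.05917]
 [293.41455 248.97809]]
[[ 592.82263658  112.6727877   108.        ]
 [ 729.61580029 -168.1309054   108.        ]
 [ 539.21667282 -254.69311747  108.        ]
 [ 406.90813254   21.45499011  108.        ]] [np.float64(207.08667125433192), np.float64(312.35089835037326), np.float64(209.15268178695536), np.float64(306.2079802151345)]
[324 199  47  26 266] [346.86090226 211.53007519] ((347.015625, 211.53248596191406), (5.5173211097717285, 51.422874450683594), 64.35899353027344) [ 495.07486932 -105.53365411  150.        ]
[396 206  15  14 151] [403.21192053 212.57615894] ((403.050048828125, 212.64999389648438), (12.649109840393066, 14.230247497558594), 71.56504821777344) [ 493.14401733 -236.75929065  150.        ]
```

View pics/c0.png

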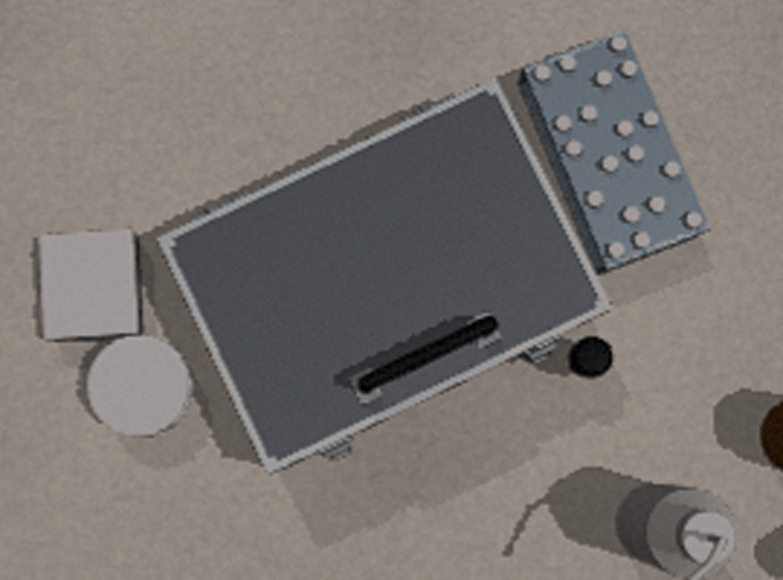

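View pics/s0.png

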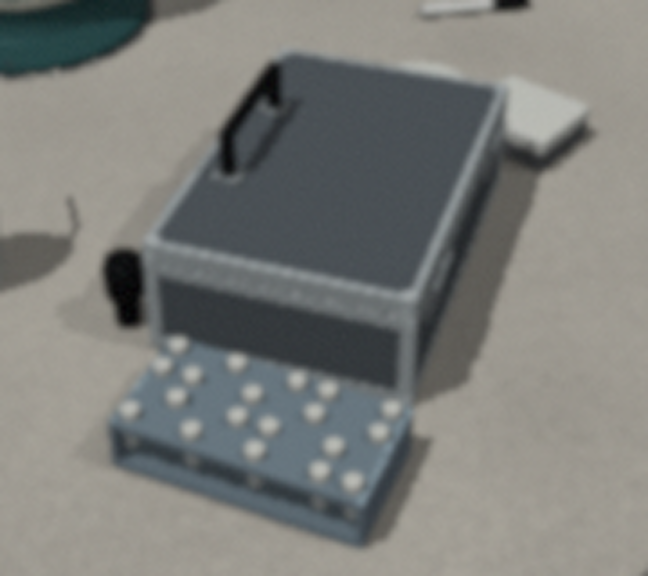

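Run:
```python
from h import *
cr=np.array([(162,240),(493,80),(608,305),(271,470)],float)
C=np.array([onz('top',p/2.9+[200,90],108) for p in cr])[:,:2]  # BL, BR, FR, FL
print(C,[np.linalg.norm(C[k]-C[k-1]) for k in range(4)])
BL,BR,FR,FL=C
ax=(BL+BR-FL-FR); a1=np.arctan2(ax[1],ax[0]); ay=(BL+FL-BR-FR); a2=np.arctan2(ay[1],ay[0])-np.pi/2
h1=onz('top',np.array([360,388])/2.9+[200,90],152);h2=onz('top',np.array([493,322])/2.9+[200,90],152)
d=h1-h2;a3=np.arctan2(d[1],d[0])-np.pi/2
H=onz('top',(346.9,211.5),152)
# scene triangulation of handle: top end corners in crop scale 3.6 off 230,170
S=np.array([[277,68],[229,130]])/3.6+[230,170]
for p in S: print('scene handle end',onz('scene',p,155))
print(a1,a2,a3,'centre',C.mean(0),'H',H,h1,h2)
a=(a1+a2)/2;ex=np.array([np.cos(a),np.sin(a)]);ey=np.array([-ex[1],ex[0]])
c=C.mean(0); print('H rel', (H[:2]-c)@ex,(H[:2]-c)@ey, 'expected -80,0')
# kinematics, hinge frame (x back, z up)
P=np.array([-155,-13.]);
def rot(p,q): # lid raise q
    return np.array([p[0]*np.cos(q)+p[1]*np.sin(q), -p[0]*np.sin(q)+p[1]*np.cos(q)])
L0=fsolve(lambda L:[np.linalg.norm(L-P)-72,np.linalg.norm(rot(L,1.375)-P)-172],[-85,3]);print('L0',L0)
for q in (1.1,1.2,1.25,1.3,1.33,1.36,1.375):
    L=rot(L0,q);v=L-P;D=min(np.linalg.norm(v),171.99);al=np.arctan2(v[1],v[0]);b=np.arccos((50**2+D*D-122**2)/(100*D))
    K=[P+50*np.array([np.cos(al+s*b),np.sin(al+s*b)]) for s in(1,-1)]
    st=np.arccos((50**2+122**2-D*D)/(2*50*122))
    print(q,'handle',rot([-190,60],q),'L',L,'Kup',K[0],'Kdn',K[1],'stay~',st-.15)
```

```text
[[ 593.35698239  116.27578799]
 [ 733.37767282 -166.10263842]
 [ 538.96148328 -261.33854788]
 [ 399.47970781   21.29352306]] [np.float64(215.89355768373392), np.float64(315.1878320177063), np.float64(216.48910643501554), np.float64(315.17622564298546)]
scene handle end [481.04472921 -59.43190231 155.        ]
scene handle end [ 523.72272675 -155.00767759  155.        ]
0.45552090140599216 0.4593869284350509 0.46470402887220974 centre [566.29396157 -72.46796882] H [ 494.99228633 -105.50984054  152.        ] [466.13341235 -52.59120814 152.        ] [ 519.69489791 -159.43185855  152.        ]
H rel -78.56387775906826 1.8469679511461656 expected -80,0
L0 [-84.94372466   3.6168073 ]
1.1 handle [-32.71082147 196.5451657 ] L [-35.30681875  77.34304237] Kup [-150.36785814   36.78497024] Kdn [-105.8522953   -22.19255799] stay~ 1.8524651521418605
1.2 handle [-12.92562819 198.8288916 ] L [-27.40901155  80.48144966] Kup [-140.56201901   34.87008152] Kdn [-105.00438049  -13.66183857] stay~ 2.096898641496204
1.25 handle [ -2.97217169 199.22641942] L [-23.35236143  81.75074843] Kup [-135.13900275   32.88617208] Kdn [-105.18213118   -8.73620523] stay~ 2.2413763329251846
1.3 handle [  6.98871369 199.12598495] L [-19.23734256  82.81571291] Kup [-129.10158232   29.76998903] Kdn [-106.02506984   -2.92745238] stay~ 2.4150877809438014
1.33 handle [ 12.95845252 198.82675501] L [-16.74458767  83.35548235] Kup [-124.91512312   26.93620141] Kdn [-107.11886782    1.40129094] stay~ 2.5471810098957053
1.36 handle [ 18.91652963 198.34859442] L [-14.23676379  83.82023748] Kup [-119.59033249   22.300927  ] Kdn [-109.36909877    7.44066664] stay~ 2.7362532516043006
1.375 handle [ 21.8895189  198.04254331] L [-12.97790577  84.02435132] Kup [-114.19543296   15.89614695] Kdn [-113.24529578   14.50535722] stay~ 2.9678451371917594
```

Emit:
{"op": "step_arm", "data": {"deltas": [-0.79,0.7,0,0.3,-1,-0.79,0.7,0,0,-1,-0.79,0.7,0,0,-1,-0.79,0.7,0,0,-1,-0.79,0.7,0,0,-1,-0.79,0.7,0,0,-1,-0.79,0.7,0,0,-1,-0.79,0.7,0,0,-1]}}

```text
time_s: 1.1
tool_pos: [317.5, 276.5, 250.2]
eef_rot: [-3.141, 0.0, 1.206]
wrist_force: [0.8, 1.1, 0.3]
grip_width: 85.3
```

Emit:
{"op": "step_arm", "data": {"deltas": [-0.73,0.75,0,0,-1,-0.73,0.75,0,0,-1,-0.73,0.75,0,0,-1,-0.73,0.75,0,0,-1,-0.73,0.75,0,0,-1,-0.73,0.75,0,0,-1,-0.73,0.75,0,0,-1,-0.73,0.75,0,0,-1,-0.6,0.6,0,0,-1,0,0,0,0,-1]}}

```text
time_s: 2.35
tool_pos: [472.3, -59.1, 250.1]
eef_rot: [3.142, 0.001, 1.203]
wrist_force: [-0.9, 0.9, -0.3]
grip_width: 85.5
```

Emit:
{"op": "step_arm", "data": {"deltas": [0,0,0,1,-0.4,0,0,0,1,-0.4,0,0,0,1,-0.4,0,0,0,1,-0.4,0,0,0,0.97,-0.4,0,0,0,0,-0.4,0,0,0,0,-0.4]}}

```text
time_s: 3.22
tool_pos: [471.9, -56.5, 250.3]
eef_rot: [-3.141, 0.0, 0.464]
wrist_force: [-0.2, -0.1, 0.9]
grip_width: 59.6
```

```bash
cat > d.py <<'E'
# d.py x y z yaw : remaining move in units of tool full scale
import sys; from h import *
s=manip.read_state(); t=np.array([float(v) for v in sys.argv[1:4]]); y=float(sys.argv[4])
M=R.from_euler('xyz',s['eef_rot']).as_matrix()
print('t',s['time_s'],'pos',s['tool_pos'].round(1),'rot',s['eef_rot'].round(3),'F',s['wrist_force'].round(1),'w',round(s['grip_width'],1))
print('units',(M.T@(t-s['tool_pos'])/40).round(3),'turn',round((s['eef_rot'][2]-y)/.15,3),'q',s['qpos'].round(2))
E
python3 d.py 494 -106.5 150 0.46
```

```text
t 3.225 pos [471.9 -56.5 250.3] rot [-3.141  0.     0.464] F [-0.2 -0.1  0.9] w 59.6
units [-0.066  1.364  2.507] turn 0.03 q [-0.54  0.17  0.66  1.99 -0.12  1.02  0.64]
```

Emit:
{"op": "step_arm", "data": {"deltas": [-0.03,0.5,0,0,-0.4,-0.03,0.5,0,0,-0.4,0,0.36,0,0,-0.4,0,0,0.7,0,-0.4,0,0,0.7,0,-0.4,0,0,0,0,-0.4,0,0,0,0,-0.4]}}

```text
time_s: 4.1
tool_pos: [494.5, -106.9, 195.2]
eef_rot: [3.141, -0.001, 0.461]
wrist_force: [0.2, -0.3, 0.4]
grip_width: 59.7
```

```bash
python3 d.py 494 -106.5 150 0.46
python3 - <<'E'
from h import *
a=eyes.get_image('top')[120:300,230:470];b=eyes.get_image('scene')[120:300,230:430]
cv2.imwrite('pics/1.png',np.hstack([cv2.resize(a,(440,330)),cv2.resize(b,(360,330))]))
E
```

```text
t 4.1 pos [ 494.5 -106.9  195.2] rot [ 3.141e+00 -1.000e-03  4.610e-01] F [ 0.2 -0.3  0.4] w 59.7
units [-0.007 -0.014  1.131] turn 0.006 q [-0.4   0.32  0.66  1.98 -0.25  0.92  0.85]
```

View pics/1.png

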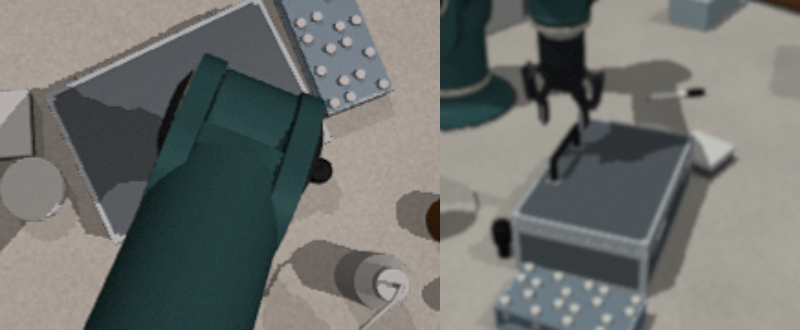

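In the pictures, the top view shows the wrist over the handle. The scene view shows the open fingers straddling the bar, at about (545,110) and (590,110) in the crop with the bar between them. I'll go down and close.

Emit:
{"op": "step_arm", "data": {"deltas": [0,0,0.6,0,-0.4,0,0,0.53,0,-0.4,0,0,0,0,-0.4,0,0,0,0,0.2,0,0,0,0,0.6,0,0,0,0,1,0,0,0,0,1,0,0,0,0,1,0,0,0,0,1,0,0,0,0,1]}}

```text
time_s: 5.45
tool_pos: [495.8, -106.1, 150.2]
eef_rot: [3.14, -0.003, 0.461]
wrist_force: [6.9, 4.7, 2.5]
grip_width: 11.9
```

```bash
python3 d.py 494 -106.5 150 0.46
```

```text
t 5.45 pos [ 495.8 -106.1  150.2] rot [ 3.14e+00 -3.00e-03  4.61e-01] F [6.9 4.7 2.5] w 11.9
units [-0.044 -0.01   0.006] turn 0.009 q [-0.37  0.39  0.63  2.01 -0.31  0.83  0.9 ]
```

Run:
```python
from h import *
def H(q): return np.array([-190*np.cos(q)+60*np.sin(q),190*np.sin(q)+60*np.cos(q)])
q=np.linspace(0,1.31,23)
for k in range(22):
    d=(H(q[k+1])-H(q[k]))/40; print(k+1,round(q[k+1],3),d[0].round(3),(-d[1]).round(3))
```

```text
1 0.06 0.098 -0.28
2 0.119 0.114 -0.274
3 0.179 0.13 -0.266
4 0.238 0.146 -0.258
5 0.298 0.161 -0.249
6 0.357 0.176 -0.239
7 0.417 0.189 -0.228
8 0.476 0.203 -0.216
9 0.536 0.215 -0.204
10 0.595 0.227 -0.191
11 0.655 0.238 -0.177
12 0.715 0.248 -0.163
13 0.774 0.257 -0.148
14 0.834 0.266 -0.132
15 0.893 0.273 -0.116
16 0.953 0.279 -0.099
17 1.012 0.285 -0.083
18 1.072 0.289 -0.066
19 1.131 0.293 -0.048
20 1.191 0.295 -0.031
21 1.25 0.296 -0.013
22 1.31 0.297 0.005
```

Emit:
{"op": "step_arm", "data": {"deltas": [0.1,0,-0.28,0,1,0.115,0,-0.275,0,1,0.13,0,-0.265,0,1,0.145,0,-0.26,0,1,0.16,0,-0.25,0,1,0.175,0,-0.24,0,1,0,0,0,0,1]}}

```text
time_s: 6.32
tool_pos: [523.7, -92.4, 212.5]
eef_rot: [3.141, 0.0, 0.46]
wrist_force: [-0.7, -5.5, -3.8]
grip_width: 11.9
```

```bash
python3 d.py 494 -106.5 150 0.46;python3 - <<'E'
from h import *
a=eyes.get_image('scene')[100:300,200:440]
cv2.imwrite('pics/2.png',cv2.resize(a,None,fx=3,fy=3))
E
```

```text
t 6.325 pos [523.7 -92.4 212.5] rot [3.141 0.    0.46 ] F [-0.7 -5.5 -3.8] w 11.9
units [-0.821 -0.016  1.562] turn 0.003 q [-0.42  0.35  0.66  1.9  -0.25  0.98  0.81]
```

View pics/2.png

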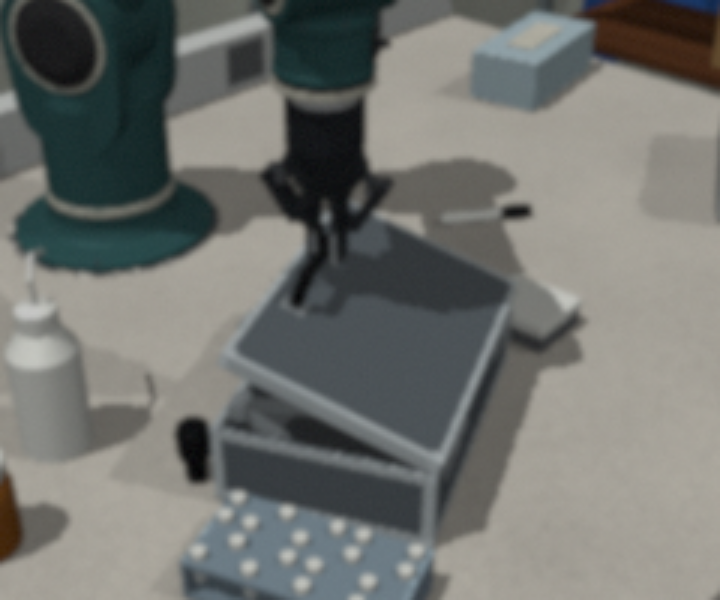

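The lid is up about 0.35 rad with the bar held at about (325,240) in the crop, and the forces are small. I'll continue along the arc.

Emit:
{"op": "step_arm", "data": {"deltas": [0.19,0,-0.23,0,1,0.2,0,-0.215,0,1,0.215,0,-0.205,0,1,0.225,0,-0.19,0,1,0.24,0,-0.175,0,1,0.25,0,-0.165,0,1,0.255,0,-0.15,0,1,0.265,0,-0.13,0,1,0,0,0,0,1]}}

```text
time_s: 7.5
tool_pos: [589.6, -60.5, 272.3]
eef_rot: [3.141, -0.0, 0.459]
wrist_force: [-15.4, -5.2, 24.8]
grip_width: 12.1
```

```bash
python3 d.py 494 -106.5 150 0.46
```

```text
t 7.5 pos [589.6 -60.5 272.3] rot [ 3.141 -0.     0.459] F [-15.4  -5.2  24.8] w 12.1
units [-2.651 -0.032  3.058] turn -0.004 q [-0.45  0.4   0.65  1.69 -0.26  1.14  0.73]
```

Emit:
{"op": "step_arm", "data": {"deltas": [0.26,0,-0.15,0,1,0.265,0,-0.135,0,1,0,0,0,0,1]}}

```text
time_s: 7.88
tool_pos: [608.8, -51.0, 282.2]
eef_rot: [3.14, 0.0, 0.46]
wrist_force: [-0.0, -7.2, 0.0]
grip_width: 11.6
```

```bash
python3 d.py 494 -106.5 150 0.46
```

```text
t 7.875 pos [608.8 -51.  282.2] rot [3.14 0.   0.46] F [-0.  -7.2  0. ] w 11.6
units [-3.186 -0.036  3.304] turn -0.002 q [-0.45  0.42  0.65  1.63 -0.27  1.18  0.72]
```

Emit:
{"op": "step_arm", "data": {"deltas": [0.285,0,-0.09,0,1,0.29,0,-0.07,0,1,0.29,0,-0.055,0,1,0,0,0,0,1]}}

```text
time_s: 8.38
tool_pos: [640.3, -35.7, 291.8]
eef_rot: [3.139, -0.002, 0.46]
wrist_force: [-0.9, -5.4, 11.0]
grip_width: 12.1
```

```bash
python3 d.py 494 -106.5 150 0.46
```

```text
t 8.375 pos [640.3 -35.7 291.8] rot [ 3.139e+00 -2.000e-03  4.600e-01] F [-0.9 -5.4 11. ] w 12.1
units [-4.071 -0.045  3.539] turn -0.001 q [-0.44  0.47  0.63  1.54 -0.29  1.22  0.7 ]
```

Emit:
{"op": "step_arm", "data": {"deltas": [0.25,0,-0.05,0,1,0.25,0,-0.03,0,1,0.25,0,-0.01,0,1,0.2,0,0,0,1,0,0,0,0,1,0,0,0,0,1]}}

```text
time_s: 9.12
tool_pos: [674.1, -19.2, 295.1]
eef_rot: [3.139, -0.002, 0.459]
wrist_force: [4.3, -7.1, 5.4]
grip_width: 12.1
```

```bash
python3 d.py 494 -106.5 150 0.46;python3 - <<'E'
from h import *
a=eyes.get_image('scene');cv2.imwrite('pics/3r.png',a);a=a[80:300,200:440]
cv2.imwrite('pics/3.png',cv2.resize(a,None,fx=2.7,fy=2.7))
E
```

```text
t 9.125 pos [674.1 -19.2 295.1] rot [ 3.139e+00 -2.000e-03  4.590e-01] F [ 4.3 -7.1  5.4] w 12.1
units [-5.009 -0.05   3.62 ] turn -0.005 q [-0.43  0.53  0.62  1.44 -0.31  1.26  0.68]
```

View pics/3.png

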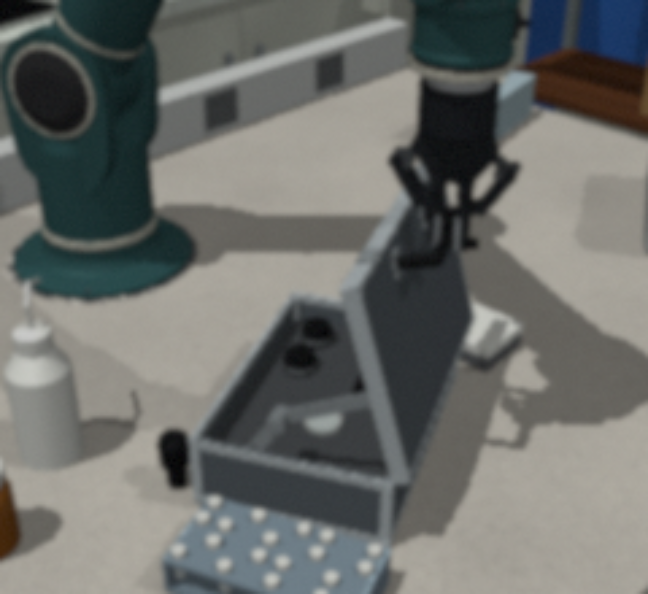

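```bash
cat > case.py <<'E'
from h import *
a=0.46; ex=np.array([np.cos(a),np.sin(a),0]);ey=np.array([-ex[1],ex[0],0]);ez=np.array([0,0,1.])
O=np.array([566.5,-72,0]); HG=O+110*ex+90*ez
def plane(n,uv,y):
    e,d=ray(n,uv); t=(y-(e-O)@ey)/(d@ey); p=e+t*d-HG; return np.array([p@ex,p@ez])
def w(x,y,z): return HG+x*ex+y*ey+z*ez
E
python3 - <<'E'
from case import *
im=cv2.imread('pics/3r.png');cv2.imwrite('pics/3c.png',cv2.resize(im[190:270,260:380],None,fx=6.5,fy=6.5,interpolation=cv2.INTER_CUBIC))
for q in(1.2,1.25,1.3):
  for nm,p in (('frontinner',[-220,0]),('frontouter',[-220,18]),('hinge',[0,0])):
    X=p[0]*np.cos(q)+p[1]*np.sin(q);Z=-p[0]*np.sin(q)+p[1]*np.cos(q)
    print(q,nm,((proj('scene',w(X,-160,Z))-[260,190])*6.5).round())
for q,K,L in((1.2,(-140.6,34.9),(-27.4,80.5)),(1.25,(-135,32.9),(-23.3,81.7)),(1.3,(-129,29.8),(-19,82.8))): print(q,((proj('scene',w(K[0],-135,K[1]))-[260,190])*6.5).round(),((proj('scene',w(L[0],-135,L[1]))-[260,190])*6.5).round())
E
```

```text
1.2 frontinner [365. -11.]
1.2 frontouter [408. -19.]
1.2 hinge [550. 447.]
1.25 frontinner [391. -15.]
1.25 frontouter [435. -21.]
1.25 hinge [550. 447.]
1.3 frontinner [418. -18.]
1.3 frontouter [463. -21.]
1.3 hinge [550. 447.]
1.2 [250. 279.] [508. 243.]
1.25 [263. 285.] [518. 242.]
1.3 [276. 294.] [528. 242.]
```

View pics/3c.png

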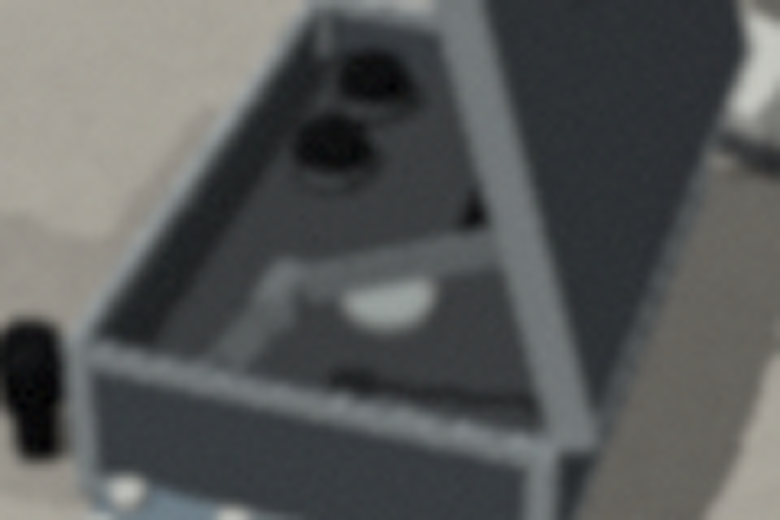

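Stay knuckle is seen at (285,280) in the enlarged crop, and the prediction for lid 1.3 was (276,294). The lid edge and the tool travel both give about 1.3 as well. I'll release with a partial opening and retreat straight up.

Emit:
{"op": "step_arm", "data": {"deltas": [0,0,0,0,0.5,0,0,0,0,0.2,0,0,0,0,0.2,0,0,0,0,0.2]}}

```text
time_s: 9.68
tool_pos: [673.4, -17.5, 293.9]
eef_rot: [-3.142, 0.0, 0.461]
wrist_force: [-0.3, -0.5, -0.4]
grip_width: 34.1
```

```bash
python3 d.py 494 -106.5 150 0.46;python3 - <<'E'
from h import *
a=eyes.get_image('scene')[80:300,200:440]
cv2.imwrite('pics/4.png',cv2.resize(a,None,fx=2.7,fy=2.7))
E
```

```text
t 9.675 pos [673.4 -17.5 293.9] rot [-3.142  0.     0.461] F [-0.3 -0.5 -0.4] w 34.1
units [-5.005e+00 -1.000e-03  3.597e+00] turn 0.005 q [-0.43  0.53  0.62  1.45 -0.32  1.26  0.68]
```

View pics/4.png

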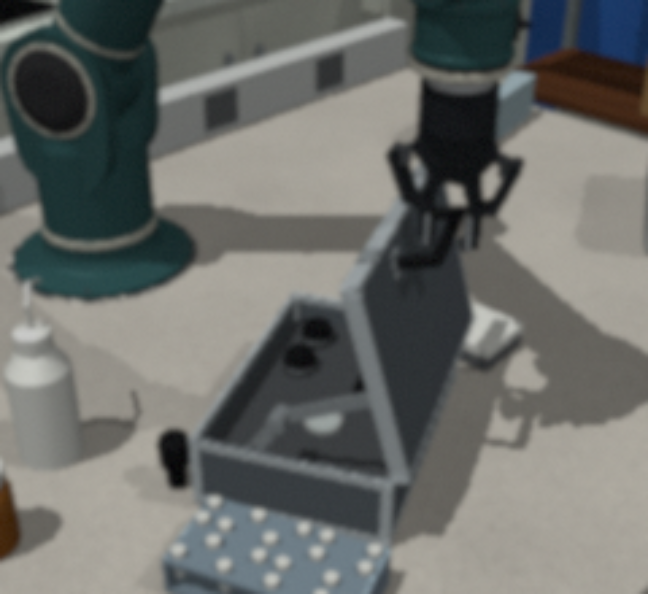

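The lid edge at (345,285) and the knuckle at (278,415) haven't moved, so the lid holds. I'll go up.

Emit:
{"op": "step_arm", "data": {"deltas": [0,0,-0.3,0,0.2,0,0,-0.5,0,0.2,0,0,-0.6,0,0.2,0,0,-0.6,0,0.2,0,0,0,0,0.2]}}

```text
time_s: 10.35
tool_pos: [674.0, -18.1, 377.2]
eef_rot: [3.14, -0.004, 0.46]
wrist_force: [-0.5, 0.0, -0.3]
grip_width: 34.4
```

Emit:
{"op": "step_arm", "data": {"deltas": [-0.5,0.3,0,-1,1,-0.5,0.5,0,-1,1,0,0.7,0,-1,1,0,0,0,-1,1,0,0,0,-1,1,0,0,0,-1,1,0,0,0,-1,1,0,0,0,-1,1,0,0,0,-1,1,0,0,0,-1,1,0,0,0,-0.5,1,0,0,0,0,1]}}

```text
time_s: 11.85
tool_pos: [675.1, -85.6, 374.1]
eef_rot: [-3.142, 0.0, 2.035]
wrist_force: [-0.3, 0.0, 0.5]
grip_width: 0.2
```

```bash
python3 - <<'E'
from case import *
for x,z in((-135,90),(-115,20)): print(w(x,-135,z))
im=eyes.get_image('scene');cv2.imwrite('pics/5.png',cv2.resize(im[60:300,200:440],None,fx=2.5,fy=2.5))
im=eyes.get_image('top');cv2.imwrite('pics/5t.png',cv2.resize(im[80:300,200:470],None,fx=2.5,fy=2.5))
E
python3 d.py 605 -200 250 2.03
```

```text
[ 604.031682   -204.06578984  180.        ]
[ 621.95273195 -195.1868277   110.        ]
t 11.95 pos [675.2 -85.5 374. ] rot [-3.142  0.     2.033] F [-0.1 -0.1  0. ] w 0.0
units [-1.777 -2.847  3.101] turn 0.023 q [-0.14  0.46  0.34  1.3  -0.15  1.4   2.22]
```

View pics/5.png

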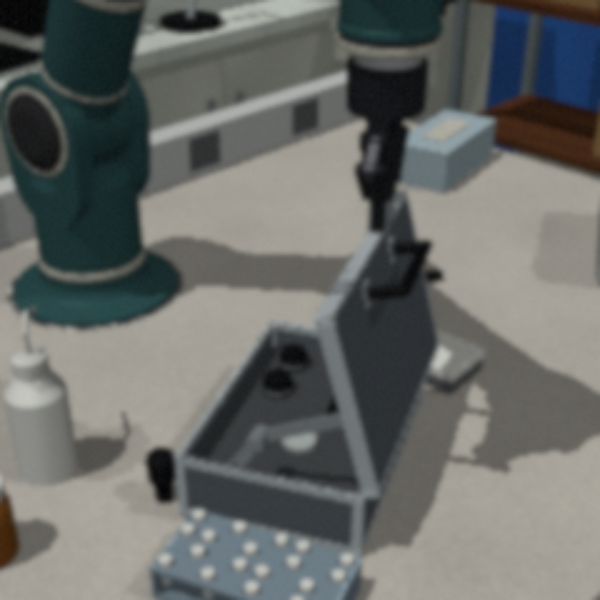

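View pics/5t.png

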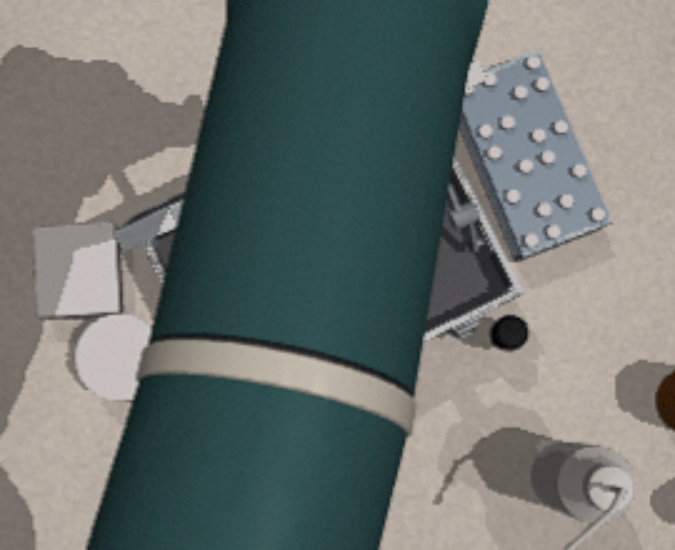

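Run:
```python
from case import *
im=cv2.imread('pics/5t.png')
cv2.imwrite('pics/5z.png',cv2.resize(im[130:300,400:540],None,fx=4,fy=4,interpolation=cv2.INTER_CUBIC))
e1,d1=ray('top',(386,166));e2,d2=ray('scene',(303.2,234))
A=np.stack([d1,-d2],1);t=np.linalg.lstsq(A,e2-e1,rcond=None)[0]
p=e1+t[0]*d1;q=e2+t[1]*d2;print(p,q); m=(p+q)/2-HG;print(m@ex,m@ey,m@ez, 'expect -129,-135,30')
print(plane('scene',(303.2,234),-135))
print((proj('top',w(-129,-135,30))-[200,80])*2.5)
```

```text
[ 608.12832075 -202.08399263  123.45052813] [ 610.44554148 -199.51252305  123.49339773]
-128.84040626030418 -134.4051776828549 33.471962930480515 expect -129,-135,30
[-126.75647347   34.51172015]
[463.74134864 214.36427447]
```

View pics/5z.png

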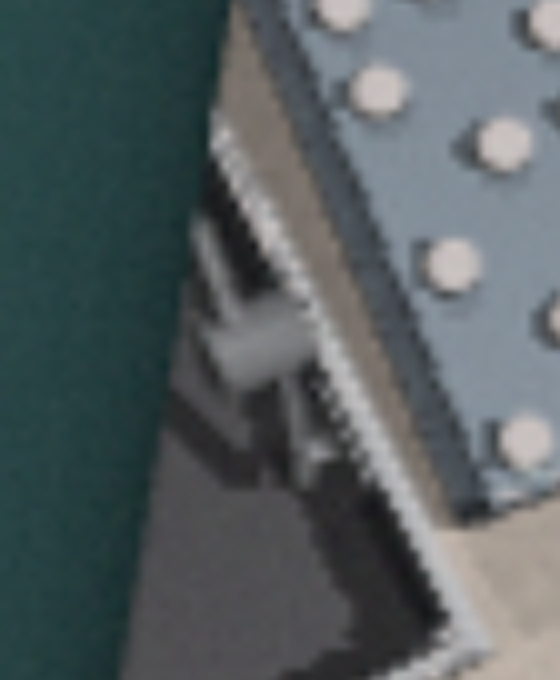

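Emit:
{"op": "step_arm", "data": {"deltas": [-0.3,-0.5,0,0,1,-0.4,-0.6,0,0,1,-0.4,-0.6,0,0,1,-0.4,-0.6,0,0,1,-0.35,-0.6,0,0,1,0,0,0.6,0,1,0,0,0.8,0,1,0,0,0.8,0,1,0,0,0.6,0,1,0,0,0,0,1,0,0,0,0,1]}}

```text
time_s: 13.32
tool_pos: [604.8, -204.3, 263.2]
eef_rot: [3.141, 0.001, 2.035]
wrist_force: [-0.0, -0.2, 0.2]
grip_width: 0.0
```

```bash
python3 d.py 604 -204 151 2.03
python3 - <<'E'
from h import *
im=eyes.get_image('scene');cv2.imwrite('pics/6.png',cv2.resize(im[60:300,200:440],None,fx=2.5,fy=2.5))
E
```

```text
t 13.325 pos [ 604.8 -204.3  263.2] rot [3.141e+00 1.000e-03 2.035e+00] F [-0.  -0.2  0.2] w 0.0
units [ 0.019 -0.016  2.805] turn 0.03 q [ 0.01  0.45  0.36  1.58 -0.17  1.15  2.45]
```

View pics/6.png

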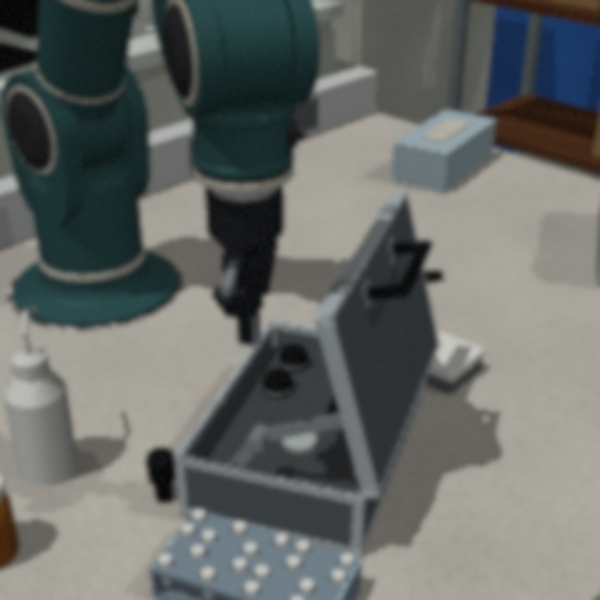

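The tip at (248,335) hangs over the knuckle at (258,435), and the lid is still standing. I'll lower it.

Emit:
{"op": "step_arm", "data": {"deltas": [0,0,0.6,0,1,0,0,0.7,0,1,0,0,0.7,0,1,0,0,0.4,0,1,0,0,0.2,0,1,0,0,0,0,1]}}

```text
time_s: 14.12
tool_pos: [604.9, -203.8, 158.3]
eef_rot: [3.141, 0.0, 2.035]
wrist_force: [0.2, -0.2, -0.5]
grip_width: -0.1
```

Emit:
{"op": "step_arm", "data": {"deltas": [0,0,0.1,0,1,0,0,0.1,0,1,0,0,0.1,0,1,0,0,0,0,1]}}

```text
time_s: 14.62
tool_pos: [607.2, -202.6, 147.7]
eef_rot: [3.137, 0.002, 2.037]
wrist_force: [7.7, 6.0, 12.8]
grip_width: 0.3
```

```bash
python3 d.py 604 -204 151 2.03
python3 - <<'E'
from h import *
im=eyes.get_image('scene');cv2.imwrite('pics/7.png',cv2.resize(im[60:300,200:440],None,fx=2.5,fy=2.5))
E
```

```text
t 14.625 pos [ 607.2 -202.6  147.7] rot [3.137e+00 2.000e-03 2.037e+00] F [ 7.7  6.  12.8] w 0.3
units [ 0.005 -0.086 -0.083] turn 0.046 q [ 0.04  0.57  0.33  1.67 -0.22  0.93  2.49]
```

View pics/7.png

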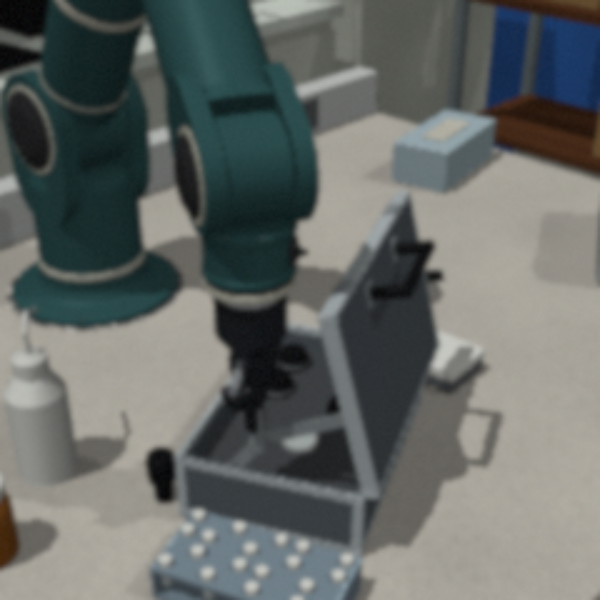

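Emit:
{"op": "step_arm", "data": {"deltas": [0,0.08,0.08,0,1,0,0.08,0.08,0,1,0,0.07,0.08,0,1,0,0,0,0,1]}}

```text
time_s: 15.18
tool_pos: [615.4, -198.6, 137.9]
eef_rot: [3.137, 0.002, 2.037]
wrist_force: [7.0, 2.9, 10.2]
grip_width: 0.4
```

```bash
python3 d.py 604 -204 151 2.03
python3 - <<'E'
from h import *
im=eyes.get_image('scene');cv2.imwrite('pics/8.png',cv2.resize(im[60:300,200:440],None,fx=2.5,fy=2.5))
E
```

```text
t 15.175 pos [ 615.4 -198.6  137.9] rot [3.137e+00 2.000e-03 2.037e+00] F [ 7.   2.9 10.2] w 0.4
units [ 0.007 -0.313 -0.329] turn 0.047 q [ 0.03  0.59  0.32  1.66 -0.23  0.92  2.48]
```

View pics/8.png

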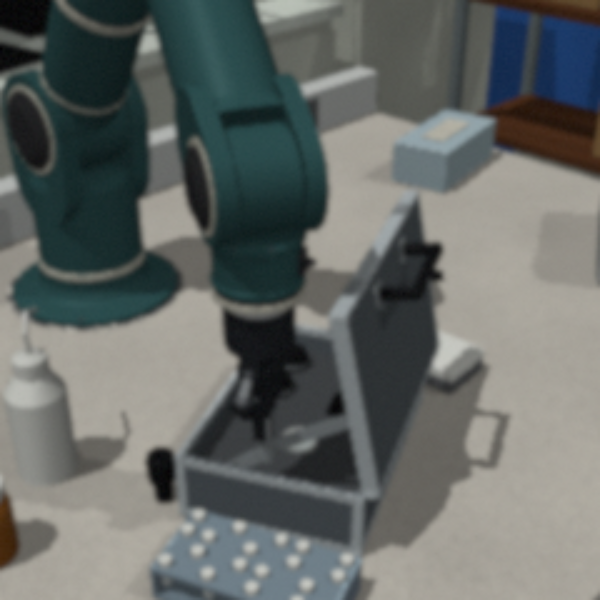

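Emit:
{"op": "step_arm", "data": {"deltas": [0,0.06,0.08,0,1,0,0.05,0.08,0,1,0,0.04,0.07,0,1,0,0,0,0,1]}}

```text
time_s: 15.72
tool_pos: [618.6, -196.9, 127.6]
eef_rot: [3.141, 0.001, 2.035]
wrist_force: [-0.4, 1.4, 10.1]
grip_width: -0.5
```

```bash
python3 d.py 604 -204 128 2.03
python3 - <<'E'
from h import *
im=eyes.get_image('scene');cv2.imwrite('pics/9.png',cv2.resize(im[60:300,200:440],None,fx=2.5,fy=2.5))
E
```

```text
t 15.725 pos [ 618.6 -196.9  127.6] rot [3.141e+00 1.000e-03 2.035e+00] F [-0.4  1.4 10.1] w -0.5
units [ 0.006 -0.406 -0.01 ] turn 0.037 q [ 0.03  0.61  0.32  1.66 -0.23  0.91  2.48]
```

View pics/9.png

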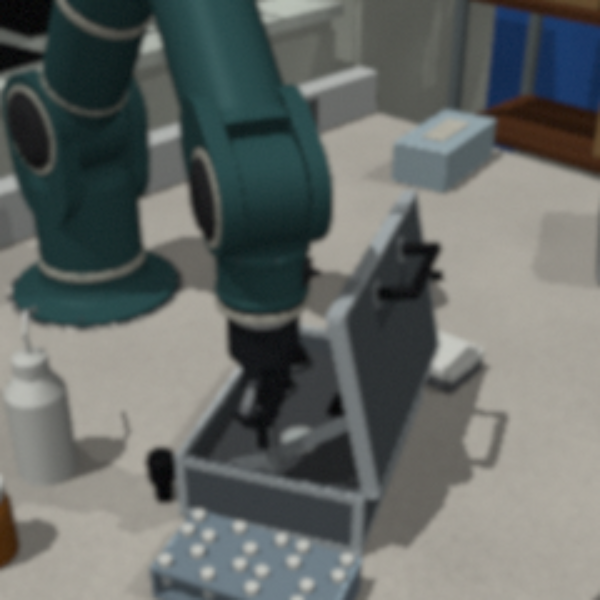

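The knuckle at about (280,455) is now below the line, and the lid edge has dropped back slightly to about (332,310). I'll press a little more to feel the stop.

Emit:
{"op": "step_arm", "data": {"deltas": [0,0.01,0.05,0,1,0,0,0,0,1,0,0,0.03,0,1,0,0,0,0,1]}}

```text
time_s: 16.27
tool_pos: [619.0, -197.1, 126.6]
eef_rot: [3.14, 0.001, 2.035]
wrist_force: [-14.7, 5.9, 42.2]
grip_width: -0.1
```

The force rises to 42 N over 1 mm, so the knuckle is on its stop. I'll go straight up.

Emit:
{"op": "step_arm", "data": {"deltas": [0,-0.02,-0.1,0,1,0,-0.05,-0.2,0,1,0,-0.1,-0.5,0,1,0,-0.2,-0.7,0,1,0,-0.3,-0.7,0,1,0,-0.5,-0.7,0,1,0,-0.5,-0.7,0,1,0,-0.5,-0.5,0,1,0,0,0,0,1,0,0,0,0,1]}}

```text
time_s: 17.52
tool_pos: [541.2, -235.1, 287.8]
eef_rot: [3.142, -0.0, 2.036]
wrist_force: [0.4, 0.2, 0.1]
grip_width: -0.3
```

```bash
python3 d.py 604 -204 128 2.03
python3 - <<'E'
from case import *
im=eyes.get_image('scene');cv2.imwrite('pics/10.png',cv2.resize(im[80:300,200:440],None,fx=2.5,fy=2.5))
t=eyes.get_image('top');cv2.imwrite('pics/10t.png',cv2.resize(t[80:300,200:470],None,fx=2.5,fy=2.5))
cv2.imwrite('pics/10c.png',cv2.resize(im[190:270,260:380],None,fx=6.5,fy=6.5,interpolation=cv2.INTER_CUBIC))
for n,K in(('locked',(-109,8)),('dc',(-114,16)),('unl1.36',(-119.6,22.3)),('L',(-14.2,83.8)),('P',(-155,-13))): print(n,((proj('scene',w(K[0],-135,K[1]))-[260,190])*6.5).round())
E
```

```text
t 17.525 pos [ 541.2 -235.1  287.8] rot [ 3.142 -0.     2.036] F [0.4 0.2 0.1] w -0.3
units [-0.011  1.753  3.996] turn 0.039 q [ 0.05  0.34  0.39  1.67 -0.14  1.16  2.51]
locked [321. 343.]
dc [310. 326.]
unl1.36 [297. 312.]
L [540. 242.]
P [223. 360.]
```

View pics/10.png

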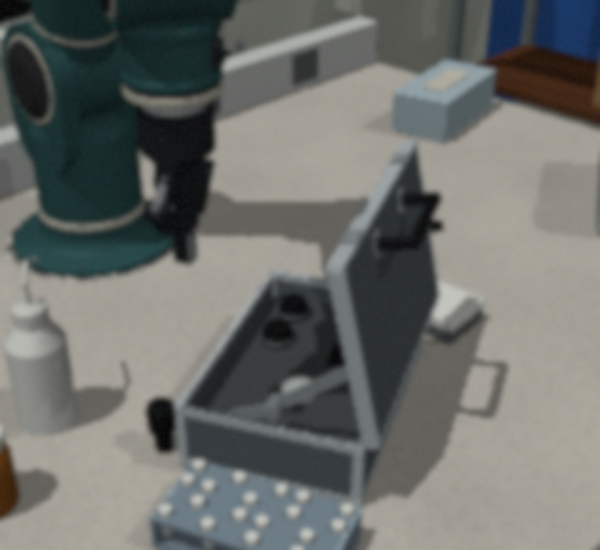

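View pics/10c.png

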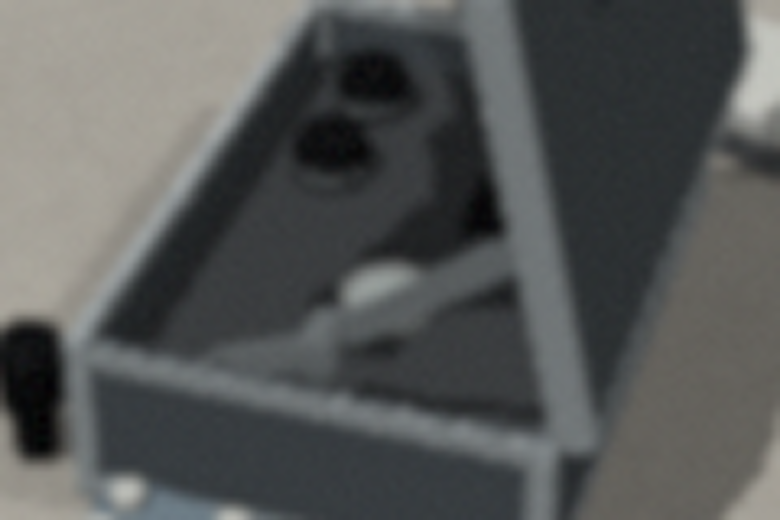

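View pics/10t.png

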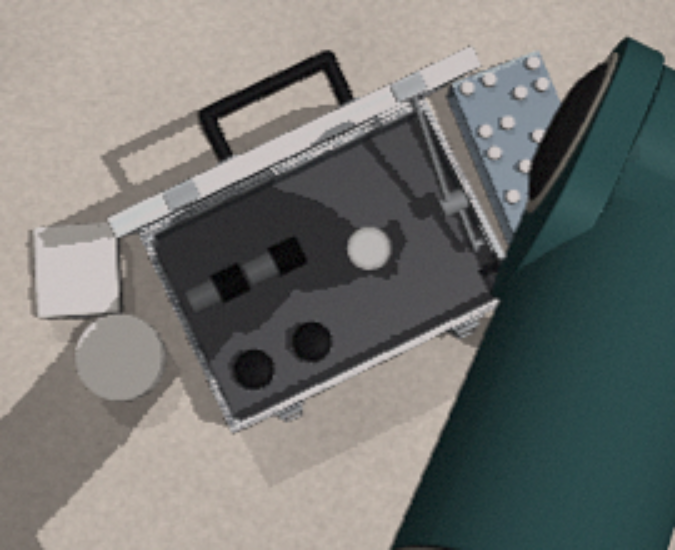

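The knuckle is at about (322,340) in the enlarged crop, and the prediction for the locked position was (321,343), with dead centre at (310,326). The lid is up, the tool is clear with near-zero force, and the bystanders I can see haven't moved.

```bash
python3 -c "
from bench import manip; print(manip.sign_off())"
```

```text
the job is handed in; nothing more can be done
None
```

The case is open, its stay is locked and the lid is standing up by itself. I handed the job in at about 17.6 s of the 48 s allowed.

I lifted the lid by the handle to about 1.3 rad, let go and went up clear of it. I then pressed the knuckle down with the closed fingertips, past straight to its stop, and backed the arm away.

**Last checks:**
- **Stop reached:** under the press, the wrist force rose from 10 to about 42 N over 1 mm. The tool was then at 126.6 mm, against 128 mm worked out for the stop.
- **Stay locked:** after I let go, the knuckle sat at about (322, 340) in the enlarged scene picture. I had worked out (321, 343) for locked and (310, 326) for dead centre.
- **Lid and arm:** the lid was still standing with nothing touching it, and the wrist force was under 0.5 N.
- **Bystanders:** the rack, slide box, dishes, eyepiece and wash bottle looked unmoved. I judged this by eye. The marker and jar were outside or at the edge of the last pictures, and the tool only passed high over the bench on its way.

**What disagreed:**
- **During the lift:** the wrist force reached about 30 N partway up, because my path ran slightly inside the handle's true arc. I moved outward and it dropped to about 7 N.
- **Case size:** the first camera measurement came out about 1.5% small, 216 x 315 mm instead of 220 x 320 mm. This did not affect the grasp or the push.

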